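# Pop the colorimeter's sample port

## Task

Open the sample port of the white colorimeter for the next cuvette: with the fingertips press the blue lid in (a white dot marks the spot) as far as it goes, one press only, then draw back up so that its push-push latch lets go and the lid springs up by itself. Stay clear of it for a second or two to see that it stays open. Leave the grey battery lid beside it alone, and do not pick up or shove the things standing around.

Things in the scene. Friction and masses are not known exactly. Their poses are not given: they have to be found in the camera images.
- reader: the colorimeter's white base, 170 x 200 x 25 mm, fixed to the bench; origin on the bench. Its x axis runs from the black control strip (at x = -83 mm, on the robot's side) towards the lid hinges. The two hatch housings, each 100 x 80 mm, with rims 87 mm above the bench, stand on it at y = +46 and y = -46 mm; which is on which side varies.
- port_press (a point): centre of the white dot on top of the blue sample-port lid, where it is pressed. Lid 86 x 68 x 10 mm, one of two side by side on the white reader (68 mm measured along the hinge; hinged on the edge away from the reader's control strip). The dot is 22 mm in from the free edge and 60 mm from the hinge line. Site x axis points from the free edge towards the hinge, y along the hinge, z out of the lid top (up while shut, at about 100 mm above the bench).
- port_lid (a joint): hinge angle of the blue lid, rad: 0 shut and latched, negative when pressed in (stop at -0.105, where the dot has sunk 6 mm), 1.25 fully open. Pressing to about -0.09 or to the stop takes 2 to 3 N at the dot and unlatches it; when let go it springs up in about half a second and its spring holds it there. It rises after the finger, swinging back towards its hinge side. Pushed shut again when open, it latches again.
- port_cam (a joint): the hidden cam in the blue lid's latch, m: 0 latched, about 0.006 while pressed to the stop, 0.012 after one whole press (open), 0.018 to 0.024 after a second press. It cannot be reached.
- cell_press (a point): centre of the white dot on top of the grey battery lid, where it is pressed. Lid 86 x 68 x 10 mm, one of two side by side on the white reader (68 mm measured along the hinge; hinged on the edge away from the reader's control strip). The dot is 22 mm in from the free edge and 60 mm from the hinge line. Site x axis points from the free edge towards the hinge, y along the hinge, z out of the lid top (up while shut, at about 100 mm above the bench).
- cell_lid (a joint): hinge angle of the grey battery lid, rad; same latch as the blue one; 0 shut. To be left shut.
- beaker: small glass beaker, 64 mm wide, 85 mm high; origin under its centre; loose bystander
- dish: white porcelain evaporating dish, 90 mm wide, 35 mm high; origin under its centre; loose bystander
- tealight: unlit tealight in an aluminium cup, 38 mm wide, 14 mm high; origin under its centre; loose bystander
- stopper: red-brown rubber stopper, 32 mm wide, 26 mm high; origin under its centre; loose bystander
- amber: amber glass jar with a black cap, 54 mm wide, 100 mm high; origin under its centre; loose bystander
- cuvettes: orange cuvette block, 50 x 90 x 30 mm; origin under its centre; loose bystander

How it is judged:
On the way, in this order (a step that is already met when the one before it is completed fails the run):
1. the blue lid is pressed in (value of joint port_lid below -0.06 rad), for 0.02 s.
2. the blue lid has sprung open and stays open for a second with the robot clear of it (value of joint port_lid above 1 rad and contact force between each of the arm, the fingers and port_lid below 0.05 N), for 1 s.
At the end, for the whole second after the job is handed in: The blue lid stands open (over 1.0 rad) and still after a single press of its latch, the grey lid is shut (within 0.03 rad), and every loose thing is within 20 mm of where it started (value of joint port_lid between 1 and 1.35 rad and value of joint cell_lid between -0.03 and 0.03 rad and value of joint port_cam between 0.01 and 0.0155 m and velocity of joint port_lid between -0.1 and 0.1 rad/s and not (distance of beaker from where it was at the start of the episode above 0.02 m) and not (distance of dish from where it was at the start of the episode above 0.02 m) and not (distance of tealight from where it was at the start of the episode above 0.02 m) and not (distance of stopper from where it was at the start of the episode above 0.02 m) and not (distance of amber from where it was at the start of the episode above 0.02 m) and not (distance of cuvettes from where it was at the start of the episode above 0.02 m)); the robot touches nothing.
It fails at once if the blue lid's latch is pressed a second time (value of joint port_cam above 0.0165 m).
It fails at once if the grey battery lid is pressed in or opened (value of joint cell_lid below -0.05 rad or value of joint cell_lid above 0.05 rad).
It fails at once if a loose thing is lifted, carried or shoved more than 20 mm (distance of any of beaker, dish, tealight, stopper, amber, cuvettes from where it was at the start of the episode above 0.02 m).
It also fails if it takes over 32 s, if anything falls off the work surface, if the arm or the gripper's body presses on something with over 40 N, if the wrist force passes 120 N, or if a joint passes its speed limit or range.

## Robot

A 6-joint arm with a two-finger parallel gripper is mounted at the origin on the work surface. World frame = base frame: x ahead of the robot, y to its left, z up, the work surface at z = 0. Lengths are in m, angles in rad, forces in N, time in s.
With the tool pointing down it reaches from about 0.325 to 0.75 m from the base axis. Payload 7.6 kg.
Tool frame: the origin (TCP) lies between the finger pads; the fingertips stand 11 mm ahead of it and the grasp point (between the pads) lies 8 mm behind it; z points along the fingers, y is the line along which they close (so a half turn about z gives the same grasp; the last joint's range is limited). The gripper opens to 85 mm and grips with 20 to 120 N. Pads are 22 mm wide; open, the fingers measure 114 mm over their backs; the gripper's body (76 mm by 85 mm) begins 54 mm behind the grasp point. The pads swing forward as they close: fully open they stand 13 mm farther back than shut.
Start: joints at [-1.411, 0.052, 1.401, -0, 1.689, -0.07], TCP at [0.12, -0.511, 0.242] pointing down, gripper open.
Joint ranges: [-2.9, 2.9], [-0.91, 2.17], [0.12, 2.37], [-1.06, 4.2], [0.26, 2.73], [-2.93, 2.93]. Speed limits (rad/s): [2.57, 2.57, 3.01, 3.14, 3.14, 3.14].

## Interface

Orientations are given as a unit quaternion [w, x, y, z].
In Python, from workcell import robot gives the robot as it stands.
- The arm moves only by the tool drive_tool, never from a script. Its argument "rows" is text: rows parted by semicolons, each of 7 numbers parted by spaces: the shift along the tool's x, y, z normalised to -1 to 1, where 1 is 120 mm, then the turn, a rotation vector about the tool's x, y, z normalised to -1 to 1, where 1 is 45 degrees, then the closure, from -1 (fully open) to 1 (shut). In form: dx dy dz ax ay az jaw; .... A call has 1 to 8 rows; each row is the pose to reach, as a shift and turn from the pose commanded when the call began, along the tool's axes at that moment; what a row does not reach only later rows make up. A row lasts 1/8 s, in which the tool goes at most 62.5 mm and 10.7 degrees, less where a joint would pass 70% of its speed; a pose out of reach is approached as far as the arm can. A call with a number of a shift or a turn outside -1 to 1 is refused whole. A call with a gripper value outside its range is refused whole. The fingers move at their own pace and stop on an object; "squeeze" is the grip in N (left out, the last holds). Time passes only in rows, so rows that repeat a pose let the fingers close. It gives the time, the measured TCP pose, the force, the opening and the grip force at its end, in the units of the state.
- robot.read_state(): the state, without advancing time (a new reading comes with each control period).
- robot.grab_frame(name): name is "side" or "top"; returns a dict with "image" (420x560x3 uint8, blue, green, red), "depth" (420x560 float32, m along the optical axis (not along the pixel's ray), 0 where there is no reading), "intrinsics" (3x3 intrinsics, pixels), "eye" and "rotation" of the camera in the world. Camera axes: x right, y down, z forward; pixel columns grow to the right and rows downward; lengths in m; the calibration is good to about 2 mm. A picture is of the moment at which its call begins.
- robot.close_job(): hands the job in; it is judged then, once.
Trained networks look in the newest picture that a camera, given by its name, has taken for a name from the list of things; names that differ only in an ending like _2 or _b are one class to them, and where a whole thing is asked for, a point or a joint stands for the part that bears it (a point fixed in the world has none). Each returns a list of dicts, best first, with "score" (0 to 1); they miss things now and then, are a little off and sometimes report something else, mostly with a low value. They report only what shows in the picture. A call takes as long as a camera call.
- robot.find_in(label, camera): "extent" ([centre column, centre row, width, height] in pixels, round what is visible of it).
The state is a dict: "t": time; "joint_positions": joint angles; "joint_velocities": joint speeds; "joint_torque": joint torques, N m; "tool_pos": TCP position; "tool_rot": TCP orientation; "wrist_force": force on the tool from outside, world axes, zero at the start; "wrist_torque": the same for the moment, N m; "grip_width": finger opening in m; "finger_force": force on a finger pad.
Only numpy, scipy, OpenCV 4.12 (cv2) and the standard library are available. Lean on these libraries where they do the work, as an engineer would, in place of code of your own. Each camera call takes 0.05 s, during which the arm holds its last target. There are 200 camera calls.

## Working session

There is one attempt and no reset: what is moved stays moved. The work goes in short steps, Python scripts to look and compute and a tool call to move; the robot and the scene stay as the last step left them, time stands still between calls to the robot, and variables do not carry over. Pictures are saved under pics/ and viewed, at most 10 in all, crops included, and the job is handed in when it is done.

Besides the shell and the picture viewer there is one more tool, called after "Emit:" as name(argument=value, ...), one argument or row to a line, values as JSON. drive_tool: Moves the arm, as the interface text tells. Scaled input: -1 to 1 covers 120 mm each way for a shift and 45 degrees each way for a turn. Its arguments: {"type":"object","properties":{"rows":{"type":"string"},"squeeze":{"type":"number"}},"required":["rows"]}

```bash
mkdir -p pics
cat > h.py <<'E'
import numpy as np, cv2
from workcell import robot
def world(f,u,v,d):
    K=np.array(f["intrinsics"]);p=np.array([(u-K[0,2])/K[0,0]*d,(v-K[1,2])/K[1,1]*d,d])
    return np.array(f["eye"])+np.array(f["rotation"])@p
E
python3 - <<'E'
from h import *
for c in("top","side"):
    f=robot.grab_frame(c);cv2.imwrite(f"pics/{c}0.png",f["image"])
    np.savez(f"{c}0.npz",**{k:np.array(v) for k,v in f.items() if k!="t"})
    for l in("port_press","cell_press","reader"):
        for r in robot.find_in(l,c)[:2]:
            u,v=r["extent"][:2];d=f["depth"][int(v),int(u)]
            print(c,l,round(r["score"],2),np.round(r["extent"]),world(f,u,v,d).round(3))
s=robot.read_state();print(s["t"],s["tool_pos"],s["tool_rot"],s["grip_width"])
E
```

```text
Traceback (most recent call last):
  File "h.py", line 5, in world
    return np.array(f["eye"])+np.array(f["rotation"])@p
                              ~~~~~~~~~~~~~~~~~~~~~~~^~
ValueError: matmul: Input operand 1 has a mismatch in its core dimension 0, with gufunc signature (n?,k),(k,m?)->(n?,m?) (size 3 is different from 4)
```

The rotation is a quaternion, so I'll convert it.

```bash
cat > h.py <<'E'
import numpy as np, cv2
from scipy.spatial.transform import Rotation as R
from workcell import robot
def quat(q): return R.from_quat(np.array(q)[[1,2,3,0]])
def world(f,u,v,d):
    K=np.array(f["intrinsics"]);p=np.array([(u-K[0,2])/K[0,0]*d,(v-K[1,2])/K[1,1]*d,d])
    return np.array(f["eye"])+quat(f["rotation"]).apply(p)
E
python3 - <<'E'
from h import *
for c in("top","side"):
    f=robot.grab_frame(c);cv2.imwrite(f"pics/{c}0.png",f["image"])
    np.savez(f"{c}0.npz",**{k:np.array(v) for k,v in f.items() if k!="t"})
    print(c,f["eye"],f["rotation"])
    for l in("port_press","cell_press","reader"):
        for r in robot.find_in(l,c)[:2]:
            u,v=r["extent"][:2];d=f["depth"][int(v),int(u)]
            print(c,l,round(r["score"],2),np.round(r["extent"]),world(f,u,v,d).round(3))
s=robot.read_state();print(s["t"],s["tool_pos"],s["tool_rot"],s["grip_width"])
E
```

```text
top [0.40863176 0.07532164 0.94819153] [-0.0793696   0.72478353 -0.68042549  0.07355577]
top port_press 0.96 [219. 204.  50.  49.] [0.59  0.202 0.101]
top cell_press 0.77 [265. 215.  44.  49.] [0.574 0.11  0.101]
top reader 0.7 [240. 235. 111.  90.] [0.534 0.156 0.083]
top reader 0.2 [263. 217.  42.  50.] [0.571 0.114 0.1  ]
side [0.12491226 0.71209615 0.58523229] [ 0.16313021 -0.27040516  0.83250052 -0.45520596]
side port_press 0.85 [249. 243.  61.  39.] [0.591 0.209 0.101]
side cell_press 0.84 [292. 225.  57.  29.] [0.562 0.122 0.102]
side reader 0.94 [281. 291. 138.  70.] [0.519 0.215 0.028]
0.55 [ 0.11960057 -0.51120565  0.24231109] [ 3.05989899e-05  9.93406473e-01  1.14645444e-01 -5.29082707e-06] 0.08535148048720084
```

View pics/top0.png

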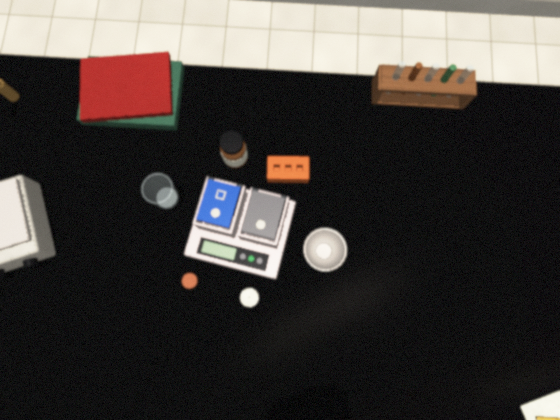

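View pics/side0.png

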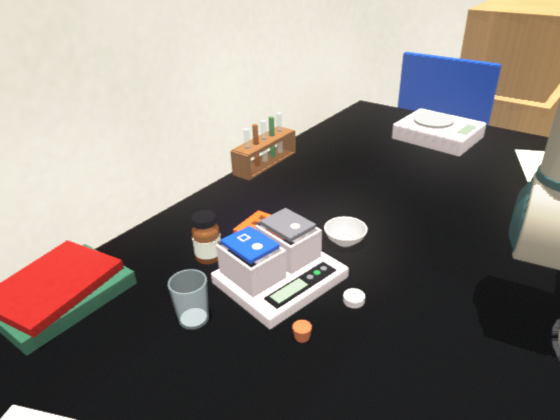

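The top view shows the blue lid at about (219,204) with its dot at (215,213), and the grey lid's dot at (261,224). The amber jar (233,148) and cuvettes (288,168) are on the hinge side, and the beaker is left at (158,190). The side view agrees: blue dot at (257,246), grey dot at (295,226). Next I'll locate the dots precisely.

Run:
```python
from h import *
def ray(f,u,v,z):
    a=world(f,u,v,0.);b=world(f,u,v,1.);return a+(b-a)*(z-a[2])/(b[2]-a[2])
for c,seeds in(("top",((215,213),(261,224))),("side",((257,246),(295,226)))):
    f=dict(np.load(f"{c}0.npz"));im=f["image"].astype(int)
    for (u,v),n in zip(seeds,("blue","grey")):
        w=im[v-7:v+8,u-7:u+8].min(2);m=w>(150 if n=="blue" else 170)
        k,lab,st,ce=cv2.connectedComponentsWithStats(m.astype(np.uint8))
        i=1+np.argmin(np.hypot(*(ce[1:]-7).T)) ;x,y=ce[i]+[u-7,v-7]
        d=np.median(f["depth"][int(y)-1:int(y)+2,int(x)-1:int(x)+2])
        print(c,n,st[i],x.round(1),y.round(1),ray(f,x,y,.1).round(4),world(f,x,y,d).round(4))
    b=f["image"].astype(int);m=((b[...,0]-b[...,2]>60)&(b[...,0]>90)).astype(np.uint8)
    m[:180]=0;m[:, :190]=0;m[:,300:]=0
    rect=cv2.minAreaRect(cv2.findNonZero(m))
    P=np.array([ray(f,*q,.1) for q in cv2.boxPoints(rect)]) ;print(c,P.round(3)[:,:2].tolist(),P.mean(0).round(3))
```

```text
top blue [ 2  2 10 10 79] 214.8 212.4 [0.5728 0.2085 0.1   ] [0.5729 0.2085 0.0997]
top grey [  1   2  11  11 100] 260.2 224.2 [0.5551 0.1178 0.1   ] [0.5551 0.1178 0.0999]
top [[0.557, 0.244], [0.644, 0.229], [0.629, 0.162], [0.543, 0.179]] [0.593 0.204 0.1  ]
side blue [ 2  4 11  7 66] 256.8 246.0 [0.5749 0.208  0.1   ] [0.5752 0.2077 0.0998]
side grey [  0   0  15  15 218] 294.8 225.8 [0.5574 0.1177 0.1   ] [0.5571 0.1181 0.1003]
side [[0.638, 0.238], [0.671, 0.15], [0.545, 0.18], [0.524, 0.259]] [0.595 0.207 0.1  ]
```

Both cameras put the blue dot at about (0.574, 0.208, 0.100), 92 mm from the grey dot as expected. The reader's yaw is about -11°. In tool axes the shift is about (+606, -597) mm. I'll travel high with the jaws shut.

Emit:
drive_tool(
  rows="1 -1 0 0 0 0 1; 1 -1 0 0 0 0 1; 1 -1 0 0 0 0 1; 1 -1 0 0 0 0 1",
  squeeze=20,
)

```text
t: 1.05
tool_pos: [0.2103, -0.3654, 0.2429]
tool_rot: [0.001, 0.993, 0.116, 0.0]
wrist_force: [-0.4, 0.5, -0.4]
grip_width: 0.0121
finger_force: 0.0
```

Emit:
drive_tool(
  rows="1 -1 0 0 0 0 1; 1 -1 0 0 0 0 1; 1 -1 0 0 0 0 1; 1 -1 0 0 0 0 1",
)

```text
t: 1.55
tool_pos: [0.2996, -0.2218, 0.2426]
tool_rot: [0.0, 0.993, 0.117, 0.0]
wrist_force: [-0.1, -0.5, -0.4]
grip_width: -0.0001
finger_force: 0.0
```

Emit:
drive_tool(
  rows="1 -1 0 0 0 0 1; 1 -1 0 0 0 0 1; 1 -1 0 0 0 0 1; 1 -1 0 0 0 0 1",
)

```text
t: 2.05
tool_pos: [0.389, -0.0782, 0.242]
tool_rot: [0.0, 0.993, 0.116, -0.0]
wrist_force: [1.1, 0.4, -0.6]
grip_width: 0.0002
finger_force: 0.0
```

Emit:
drive_tool(
  rows="1 -1 0 0 0 0 1; 1 -1 0 0 0 0 1; 1 -1 0 0 0 0 1; 1 -1 0 0 0 0 1",
)

```text
t: 2.55
tool_pos: [0.4787, 0.0653, 0.2414]
tool_rot: [0.0, 0.993, 0.115, -0.001]
wrist_force: [-0.5, -0.8, 0.4]
grip_width: 0.0
finger_force: 0.0
```

Emit:
drive_tool(
  rows="1 -0.98 0 0 0 0.53 1; 1 -0.98 0 0 0 0.53 1; 1 -0.98 0 0 0 0.53 1; 1 -0.98 0 0 0 0.53 1; 1 -0.98 0.4 0 0 0.53 1; 1 -0.98 0.8 0 0 0.53 1; 1 -0.98 0.8 0 0 0.53 1",
)

```text
t: 3.42
tool_pos: [0.566, 0.204, 0.1423]
tool_rot: [0.002, 0.996, -0.094, -0.004]
wrist_force: [-0.1, 0.2, 0.2]
grip_width: -0.0003
finger_force: 0.0
```

Run:
```python
from h import *
f=robot.grab_frame("side");cv2.imwrite("pics/side1.png",cv2.resize(f["image"][130:330,160:400],None,fx=3,fy=3))
s=robot.read_state();r=quat(s["tool_rot"])
t=np.array([.574,.208,.100])
d=r.inv().apply(t-s["tool_pos"]);d[2]-=.011
print(s["tool_pos"],r.as_matrix().round(3).tolist(),"to go, tool units",d/.12,s["wrist_force"],s["joint_positions"])
```

```text
[0.56752264 0.20489523 0.14602926] [[0.982, -0.187, -0.002], [-0.187, -0.982, -0.001], [-0.002, 0.002, -1.0]] to go, tool units [ 0.04894143 -0.03618286  0.29175222] [0.56138014 0.08593732 1.46829207] [ 2.85540932e-01  3.21079250e-01  1.28947158e+00 -5.90436801e-04
  1.53360298e+00  2.04493646e+00]
```

View pics/side1.png

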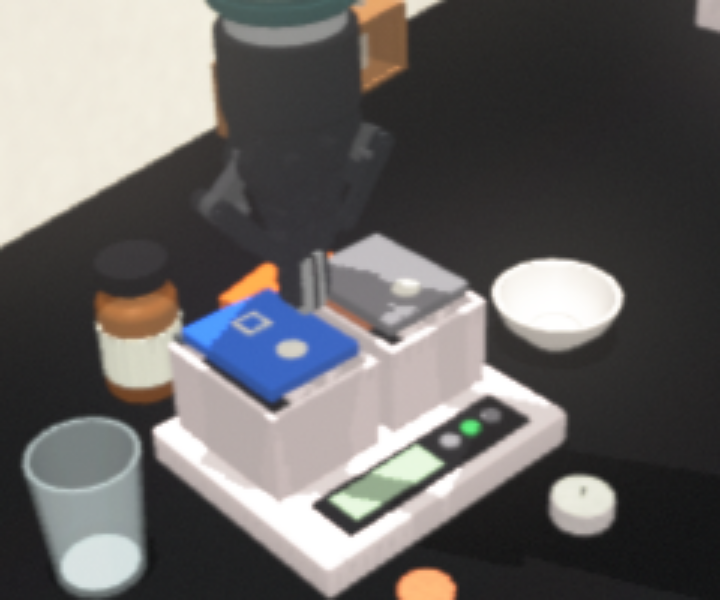

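The side view shows the closed fingertips about 35 mm above the lid, near the blue dot (crop 291,348). The grey lid and the bystanders are clear. I'll centre over the dot and descend to about 10 mm above the lid.

Emit:
drive_tool(
  rows="0.05 -0.035 0.1 0 0 0 1; 0.05 -0.035 0.2 0 0 0 1; 0.05 -0.035 0.2 0 0 0 1; 0.05 -0.035 0.2 0 0 0 1",
)

```text
t: 3.98
tool_pos: [0.5745, 0.2105, 0.1226]
tool_rot: [-0.0, 0.996, -0.093, 0.0]
wrist_force: [0.3, -0.1, 0.1]
grip_width: -0.0
finger_force: 0.0
```

Run:
```python
from h import *
f=robot.grab_frame("side");cv2.imwrite("pics/side2.png",cv2.resize(f["image"][190:290,200:330],None,fx=5,fy=5,interpolation=cv2.INTER_CUBIC))
s=robot.read_state();r=quat(s["tool_rot"])
d=r.inv().apply(np.array([.574,.208,.100])-s["tool_pos"]);d[2]-=.011
print(s["tool_pos"],"mm to go",d*1e3,s["wrist_force"])
```

```text
[0.57458548 0.21049396 0.12285792] mm to go [-0.13153042  2.56586392 11.857086  ] [0.25173212 0.5575786  0.72139645]
```

View pics/side2.png

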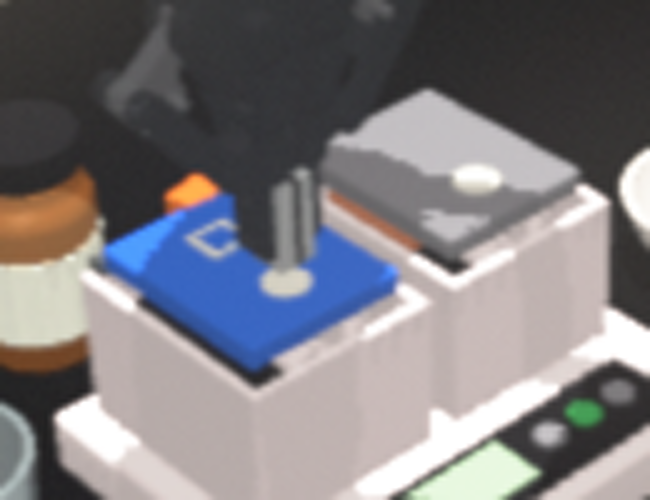

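The fingertips (crop 290,265) are right over the blue dot (285,282). I'll press to just short of the stop and check the force.

Emit:
drive_tool(
  rows="0 0.02 0.08 0 0 0 1; 0 0.02 0.11 0 0 0 1; 0 0.02 0.13 0 0 0 1; 0 0.02 0.14 0 0 0 1; 0 0.02 0.145 0 0 0 1; 0 0.02 0.145 0 0 0 1; 0 0.02 0.145 0 0 0 1",
)

```text
t: 4.9
tool_pos: [0.574, 0.208, 0.105]
tool_rot: [0.0, 0.996, -0.093, 0.0]
wrist_force: [-3.2, -0.8, 3.2]
grip_width: -0.0001
finger_force: 1.7
```

Emit:
drive_tool(
  rows="0 0 0.006 0 0 0 1; 0 0 0.012 0 0 0 1; 0 0 0.012 0 0 0 1",
)

```text
t: 5.28
tool_pos: [0.5741, 0.2081, 0.1048]
tool_rot: [-0.0, 0.996, -0.093, 0.0]
wrist_force: [-5.8, -0.9, 9.8]
grip_width: 0.0003
finger_force: 5.0
```

The force has risen to about 10 N with no further travel, so the lid is at its stop. I'll draw back up, then up and towards the control-strip side.

Emit:
drive_tool(
  rows="-0.1 0 -0.4 0 0 0 1; -0.45 0 -0.75 0 0 0 1; -0.8 0 -1 0 0 0 1; -1 0 -1 0 0 0 1; -1 0 -1 0 0 0 1; -1 0 -1 0 0 0 1",
)

```text
t: 6.02
tool_pos: [0.4566, 0.23, 0.2228]
tool_rot: [0.0, 0.996, -0.093, -0.0]
wrist_force: [0.7, 0.4, 0.0]
grip_width: -0.0005
finger_force: 0.0
```

Emit:
drive_tool(
  rows="-0.2 0 -0.4 0 0 0 1; -0.2 0 -0.4 0 0 0 1; -0.2 0 -0.4 0 0 0 1; -0.2 0 -0.4 0 0 0 1; -0.2 0 -0.4 0 0 0 1; -0.2 0 -0.4 0 0 0 1; -0.2 0 -0.4 0 0 0 1; -0.2 0 -0.4 0 0 0 1",
)

```text
t: 7.02
tool_pos: [0.4324, 0.2347, 0.2714]
tool_rot: [0.0, 0.996, -0.093, -0.0]
wrist_force: [-0.7, -0.1, -0.2]
grip_width: 0.0
finger_force: 0.0
```

Emit:
drive_tool(
  rows="0 0 0 0 0 0 1; 0 0 0 0 0 0 1; 0 0 0 0 0 0 1; 0 0 0 0 0 0 1; 0 0 0 0 0 0 1; 0 0 0 0 0 0 1; 0 0 0 0 0 0 1; 0 0 0 0 0 0 1",
)

```text
t: 8.02
tool_pos: [0.4324, 0.2347, 0.2714]
tool_rot: [0.0, 0.996, -0.093, 0.0]
wrist_force: [0.3, -0.4, 0.3]
grip_width: -0.0002
finger_force: 0.0
```

Run:
```python
from h import *
f=robot.grab_frame("side");cv2.imwrite("pics/side3.png",f["image"])
s=robot.read_state();print(s["t"],s["tool_pos"],s["wrist_force"])
```

```text
8.075 [0.43243599 0.23468615 0.27139246] [ 0.2822316   0.24501096 -0.10237651]
```

View pics/side3.png

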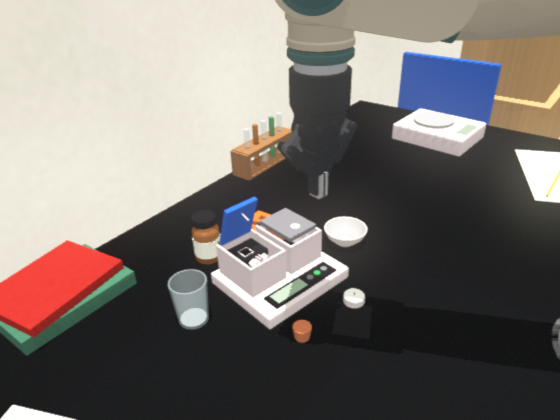

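The blue lid stands open at (239,220), the grey lid is shut at (289,224), and nothing around has moved. The arm is well clear and more than a second has passed, so I'll hand the job in.

```bash
python3 -c "
from workcell import robot
print(robot.close_job())"
```

```text
the job is handed in; nothing more can be done
None
```

The blue sample-port lid is open after a single press, and the last side picture shows the grey lid shut and the bystanders where they were; the job is handed in, with no verdict returned.

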